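Index the chocolate egg one notch towards the airbrush

TASK

The chocolate egg on the indexing slide is ready for its next coat. Pull the slide's spring knob up, move the carriage one notch towards the stand that holds the airbrush (not towards the fan), and let the knob go so that its pin snaps fully down into that next notch. Keep the egg standing in its cradle.

Things in the scene. Friction and masses are not known exactly. Their poses are not given: they have to be found in the camera images.
- knob (a point): Centre of the spring index knob, the only knob: an upright black knurled cylinder, 28 mm across, 32 mm high, 108 mm above the table when down, on the narrow tongue of the aluminium carriage on the robot's side. Below it a 22 mm collar starts 7 mm under the knob; the plate lies 46 mm below this point. Axes: y along the rods (the carriage's travel), x level towards the egg, z up. Moves with the carriage.
- plunger (a joint): How far the knob is pulled straight up, in m: 0 = pin fully down in a notch, 0.030 = upper stop. The pin clears the notched bar from 0.018 up; 0.024 is a good height. A spring pulls it back down: 6 N at 0, 10 N at 0.025. The knob does not turn.
- carriage (a joint): Carriage position along the rods, in m, growing along the knob's y axis. Five notches, 50 mm apart: -0.100, -0.050, 0, 0.050, 0.100; it starts in the middle one. Pin down: held with about 2 mm of play; pin up: slides easily (1 N). Notches widen upwards: a pin let go within 15 mm of a notch's middle slides in by itself. The slide is fixed to the table.
- airbrush (a point): Point on the airbrush stand's axis, 100 mm above the table: round dark foot 90 mm across, thin steel post 174 mm high, a slim steel airbrush hung upright beside it (213 mm to its top). Fixed, about 235 mm from the slide's middle, at either end of the slide; the fan stand is at the other end.
- fan (a point): Point on the axis of the fan stand, 100 mm above the table: the same dark foot, bearing a small round wire-caged fan 120 mm across, 185 mm to its top. Fixed, at the end of the slide away from the airbrush.
- egg_mid (a point): Centre of the loose chocolate egg, half-way up: dark brown, 88 mm high, 60 mm across, on a round foot of 56 mm, 100 to 210 g. It stands in a low white four-sided cradle (rim 6 mm high) on the carriage, 125 mm from the knob on the side away from the robot. Its z axis points up.
Things that resemble listed ones, but are neither listed nor needed, are in the scene too. What is shaped like the part that bears egg_mid but blue or turquoise is not meant.

How it is judged (in metres and radians):
On the way, in this order (a step that is already met when the one before it is completed fails the run):
1. the knob is pulled up clear of its notch (at least 17 mm) (value of joint plunger above 0.017 m), for 0.1 s.
2. the carriage is brought to the next notch on the airbrush side (within 15 mm) (((y of airbrush in the frame of knob above 0 m and value of joint carriage between 0.035 and 0.065 m) or (y of airbrush in the frame of knob below 0 m and value of joint carriage between -0.065 and -0.035 m))), for 0.1 s.
At the end, for the whole second after the job is handed in: The carriage rests within 10 mm of the first notch from the middle on the airbrush side, the knob is let go with its pin down (less than 4 mm up), and the egg stands upright (within 17 degrees) in its cradle (within 20 mm of its middle) (((y of airbrush in the frame of knob above 0 m and value of joint carriage between 0.04 and 0.06 m) or (y of airbrush in the frame of knob below 0 m and value of joint carriage between -0.06 and -0.04 m)) and value of joint plunger below 0.004 m and velocity of joint carriage between -0.01 and 0.01 m/s and angle between egg_mid's own z axis and vertical below 0.3 rad and x of egg_mid in the frame of knob between 0.105 and 0.145 m and y of egg_mid in the frame of knob between -0.02 and 0.02 m); the robot touches nothing.
It fails at once if the egg is tipped by more than 30 degrees (angle between egg_mid's own z axis and vertical above 0.52 rad).
It also fails if it takes over 32 s, if anything falls off the work surface, if the arm or the gripper's body presses on something with over 40 N, if the wrist force passes 120 N, or if a joint passes its speed limit or range.

ROBOT

A 6-joint arm with a two-finger parallel gripper is mounted at the origin on the work surface. World frame = base frame: x ahead of the robot, y to its left, z up, the work surface at z = 0. Lengths are in mm, angles in degrees, forces in N, time in s.
With the tool pointing down it reaches from about 425 to 950 mm from the base axis. Payload 14.7 kg.
Tool frame: the origin (TCP) lies at the very end of the fingers, on their centre line; the grasp point (between the pads) lies 19 mm behind it; z points along the fingers, y is the line along which they close (so a half turn about z gives the same grasp; the last joint's range is limited). The gripper opens to 85 mm and grips with 20 to 120 N. Pads are 22 mm wide; open, the fingers measure 114 mm over their backs; the gripper's body (76 mm by 85 mm) begins 54 mm behind the grasp point. The pads swing forward as they close: fully open they stand 13 mm farther back than shut.
Start: joints at [-74.29, 27.513, 91.461, -0, 61.026, -2.67], TCP at [204.978, -616.828, 231.297] pointing down, gripper open.
Joint ranges: [-157.49, 157.49], [-46.99, 117.5], [13.45, 153.17], [-89.5, 269.5], [5.16, 153.95], [-167.48, 167.48]. Speed limits (degrees/s): [108.29, 108.29, 136.94, 172.46, 172.46, 172.46].

INTERFACE

Orientations are given as a 3x3 rotation matrix whose columns are the frame's x, y, z axes.
In Python, from cell import manip, optics gives the robot as it stands.
- The arm moves only by the tool carry_out, never from a script. Its argument "deltas" is a list of rows, each an object with "dp": the shift along the tool's x, y, z in mm, a list of three; "angular": the turn, a rotation vector about the tool's x, y, z in rad, a list of three; "gripper": the finger opening in mm, from 0 to 85.4. In form: [{"dp": [tx, ty, tz], "angular": [rx, ry, rz], "gripper": gripper}, ...]. A call has 1 to 10 rows; each row is the pose to reach, as a shift and turn from the pose commanded when the call began, along the tool's axes at that moment; what a row does not reach only later rows make up. A row lasts 1/10 s, in which the tool goes at most 50 mm and 8.59 degrees, less where a joint would pass 70% of its speed; a pose out of reach is approached as far as the arm can. A call with a gripper value outside its range is refused whole. The fingers move at their own pace and stop on an object; "force" is the grip in N (left out, the last holds). Time passes only in rows, so rows that repeat a pose let the fingers close. It gives the time, the measured TCP pose, the force, the opening and the grip force at its end, in the units of the state.
- manip.state(): the state, without advancing time (a new reading comes with each control period).
- optics.get_image(name): name is "scene" or "top" or "wrist"; returns (picture, depth): 400x640x3 uint8, red, green, blue; 400x640 float32, mm along the optical axis (not along the pixel's ray), 0 where there is no reading.
- optics.camera_info(name): a dict with "camera_matrix" (3x3 intrinsics, pixels), "origin" and "attitude" of the camera in the world; the wrist camera has in their place "tool_from_camera" (4x4, takes a point from camera to tool coordinates, whose origin is the TCP and whose axes are the flange's). Camera axes: x right, y down, z forward; pixel columns grow to the right and rows downward; lengths in mm; the calibration is good to about 2 mm. A picture is of the moment at which its call begins: read the wrist's pose just before it. camera_info takes no time and is no camera call.
- manip.finish_job(): hands the job in; it is judged then, once.
The state is a dict: "time": time; "q": joint angles; "qvel": joint speeds; "effort": joint torques, N m; "tool_pos": TCP position; "tcp_rot": TCP orientation; "ft_force": force on the tool from outside, world axes, zero at the start; "torque": the same for the moment, N m; "grip_width": finger opening in mm; "gripper_force": force on a finger pad.
Only numpy, scipy, OpenCV 4.12 (cv2) and the standard library are available. Lean on these libraries where they do the work, as an engineer would, in place of code of your own. Each camera call takes 0.05 s, during which the arm holds its last target. There are 200 camera calls.

## Working session

There is one attempt and no reset: what is moved stays moved. The work goes in short steps, Python scripts to look and compute and a tool call to move; the robot and the scene stay as the last step left them, time stands still between calls to the robot, and variables do not carry over. Pictures are saved under pics/ and viewed, at most 10 in all, crops included, and the job is handed in when it is done.

Besides the shell and the picture viewer there is one more tool, called after "Emit:" as a command line: name --argument value ..., lists and objects as JSON in quotes. carry_out: Moves the arm, as the interface text tells. Its arguments: {"type":"object","properties":{"deltas":{"type":"array","items":{"type":"object","properties":{"dp":{"type":"array","items":{"type":"number"}},"angular":{"type":"array","items":{"type":"number"}},"gripper":{"type":"number"}}}},"force":{"type":"number"}},"required":["deltas"]}

```bash
mkdir -p pics; python3 - <<'E'
from cell import manip, optics
import cv2, numpy as np
for n in("scene","top"):
    p,d=optics.get_image(n); cv2.imwrite(f"pics/{n}0.png",p[:,:,::-1]); np.savez(f"{n}0.npz",p=p,d=d)
    print(n,optics.camera_info(n))
print(optics.camera_info("wrist")); s=manip.state(); print(s)
E
```

```text
scene {'camera_matrix': array([[436.71912631,   0.        , 319.01474256],
       [  0.        , 436.71912631, 193.07364393],
       [  0.        ,   0.        ,   1.        ]]), 'origin': array([1232.21425902,  -18.90350805,  910.48897623]), 'attitude': array([[ 0.12189934,  0.81112043, -0.57203513],
       [ 0.99252582, -0.10295469,  0.06551972],
       [-0.00574932, -0.57574645, -0.81760808]])}
top {'camera_matrix': array([[438.64873995,   0.        , 318.52188677],
       [  0.        , 438.64873995, 195.46270731],
       [  0.        ,   0.        ,   1.        ]]), 'origin': array([ 471.94384402,   24.34356662, 1100.60838097]), 'attitude': array([[-0.01560327, -0.98048944,  0.19595149],
       [-0.99936045,  0.02159903,  0.02849853],
       [-0.03217487, -0.1953815 , -0.98019939]])}
{'camera_matrix': array([[331.24470546,   0.        , 319.87033147],
       [  0.        , 331.24470546, 198.3541772 ],
       [  0.        ,   0.        ,   1.        ]]), 'tool_from_camera': array([[ 9.35601761e-05, -9.66546390e-01, -2.56491845e-01,
         6.61958352e+01],
       [ 9.99999842e-0
[... 330 characters left out ...]
       6.10264176e+01, -2.66966914e+00]), 'qvel': array([-0.05963903, -0.05306997, -0.12458172,  0.00240107, -0.05278559,
        0.02933134]), 'effort': array([ 1.68016744e-03, -9.52253437e+01, -4.31042182e+01, -2.72938433e-05,
        5.16654138e-03, -6.64151776e-05]), 'tool_pos': array([ 204.88676521, -616.45465371,  230.73842793]), 'tcp_rot': array([[ 9.48985169e-01,  3.15320578e-01, -2.85633580e-04],
       [ 3.15320700e-01, -9.48984568e-01,  1.07037789e-03],
       [ 6.64503136e-05, -1.10583892e-03, -9.99999386e-01]]), 'ft_force': array([-0.11922916, -0.59423288,  0.90750136]), 'torque': array([0.0452402 , 0.01963399, 0.00964236]), 'gripper_force': 0.0, 'grip_width': 85.14148854507187}
```

View pics/scene0.png

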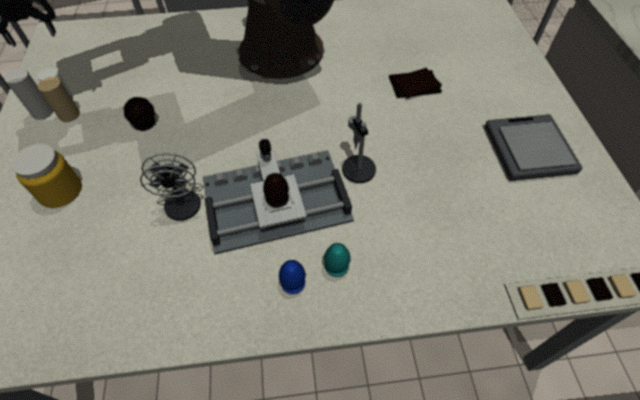

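View pics/top0.png

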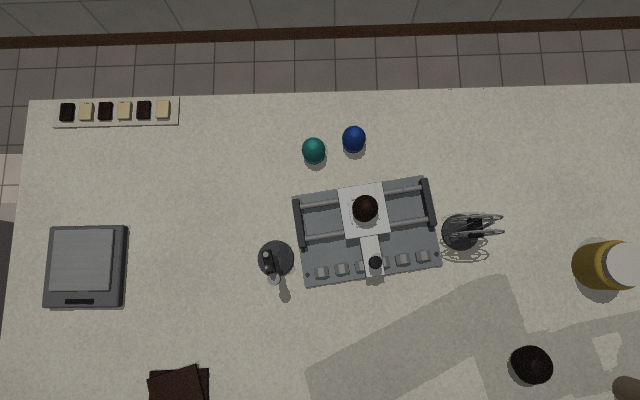

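Top view: airbrush stand foot at (275,258), fan foot at (460,230), egg at (365,208), and the knob candidate at (375,262). In the scene view the knob is at (265,147). The black cup at (531,364) top could be mistaken for the knob, but it is loose on the table and off the carriage. The blue and turquoise eggs at (354,139) and (313,151) are not the target egg.

```bash
cat >h.py <<'E'
from cell import manip, optics
import cv2, numpy as np
def ray(K,R,o,u,v,z):
    d=R@np.linalg.solve(K,[u,v,1.]); return o+d*(z-o[2])/d[2]
def fix(n,u,v,z):
    c=optics.camera_info(n); return ray(c["camera_matrix"],c["attitude"],c["origin"],u,v,z)
def pts(n,d):
    c=optics.camera_info(n); v,u=np.mgrid[:400,:640]
    P=np.stack([u,v,np.ones_like(u)],-1)@np.linalg.inv(c["camera_matrix"]).T*d[...,None]
    return P@c["attitude"].T+c["origin"]
E
python3 - <<'E'
from h import *
z=np.load("top0.npz"); P=pts("top",z["d"])
for n,u,v in(("knob",375,262),("egg",365,208),("foot_air",285,245),("foot_fan",450,240),("plate",374,245)): print(n,P[v,u].round(0))
s=P[250:275,360:392]; m=(s[...,2]>112)&(s[...,2]<135); print("knob top",s[m].mean(0),(s[m].max(0)+s[m].min(0))/2,np.ptp(s[m],axis=0),m.sum())
S=pts("scene",np.load("scene0.npz")["d"]); s=S[130:165,250:280]; m=(s[...,2]>119)&(s[...,2]<135); print("scene",s[m].mean(0),(s[m].max(0)+s[m].min(0))/2,m.sum())
s=P[185:235,340:390]; m=(s[...,2]>95)&(s[...,2]<180); print("egg",(s[m].max(0)+s[m].min(0))/2,s[m].max(0))
for n,u,v in(("air",275,258),("fan",460,230)): print(n,fix("top",u,v,10))
m=(P[...,2]>5)&(P[...,2]<35)&(np.hypot(P[...,0]-530,P[...,1]-20)<230)
print("base rect",cv2.minAreaRect(P[170:290,290:445,:2][(P[170:290,290:445,2]>4)&(P[170:290,290:445,2]<30)].astype(np.float32)))
cv2.imwrite("pics/c.png",cv2.resize(np.load("top0.npz")["p"][170:300,250:510,::-1],(780,390),interpolation=cv2.INTER_CUBIC))
E
```

```text
knob [515. -69. 125.]
egg [632. -50. 148.]
foot_air [566. 141.  12.]
foot_fan [ 570. -264.   16.]
plate [558. -74.  65.]
knob top [515.4996312  -69.27031617 124.2294723 ] [515.55341153 -69.25106827 120.7499986 ] [26.08554414 26.25571187 14.20489018] 132
scene [517.43496004 -68.14839026 121.30071998] [517.20429466 -67.78478408 121.90119212] 79
egg [638.93391699 -51.32653325 126.38478716] [666.96293147 -22.92499099 152.76096677]
air [534.58173972 166.23162852  10.        ]
fan [ 595.23241861 -292.36410289   10.        ]
base rect ((606.2734985351562, -65.43693542480469), (393.25146484375, 300.6226806640625), 89.12355041503906)
```

View pics/c.png

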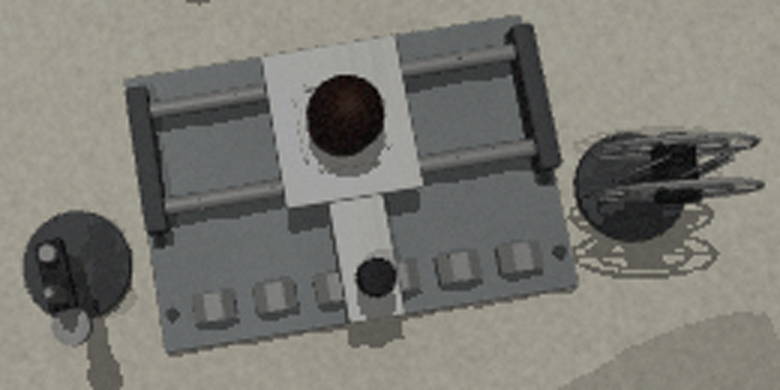

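The crop confirms the knob: a black disc on the carriage's narrow tongue at crop (377,277), with its top at z≈124 as described. Its centre is about (516,-69). Egg and stands agree on the slide axes being turned about 8°, and the airbrush lies on the +y side.

Emit:
carry_out --deltas '[{"dp":[468,-422,30],"angular":[0,0,0.18],"gripper":70},{"dp":[468,-422,30],"angular":[0,0,0.18],"gripper":70},{"dp":[468,-422,30],"angular":[0,0,0.18],"gripper":70},{"dp":[468,-422,30],"angular":[0,0,0.18],"gripper":70},{"dp":[468,-422,30],"angular":[0,0,0.18],"gripper":70},{"dp":[468,-422,30],"angular":[0,0,0.18],"gripper":70},{"dp":[468,-422,30],"angular":[0,0,0.18],"gripper":70},{"dp":[468,-422,30],"angular":[0,0,0.18],"gripper":70},{"dp":[468,-422,30],"angular":[0,0,0.18],"gripper":70},{"dp":[468,-422,30],"angular":[0,0,0.18],"gripper":70}]'

```text
time: 1.1
tool_pos: [452.0, -180.5, 207.4]
tcp_rot: [[0.99, 0.14, -0.0], [0.14, -0.99, -0.0], [-0.0, -0.0, -1.0]]
ft_force: [-0.2, -0.7, 0.3]
grip_width: 70.1
gripper_force: 0.0
```

Emit:
carry_out --deltas '[{"dp":[60,-76,5],"angular":[0,0,0],"gripper":70},{"dp":[60,-76,5],"angular":[0,0,0],"gripper":70},{"dp":[60,-76,5],"angular":[0,0,0],"gripper":70},{"dp":[60,-76,5],"angular":[0,0,0],"gripper":70},{"dp":[60,-76,5],"angular":[0,0,0],"gripper":70},{"dp":[60,-76,5],"angular":[0,0,0],"gripper":70}]'

```text
time: 1.7
tool_pos: [499.7, -99.8, 202.5]
tcp_rot: [[0.99, 0.139, -0.0], [0.139, -0.99, -0.0], [-0.0, -0.0, -1.0]]
ft_force: [-0.1, 0.2, -0.5]
grip_width: 70.0
gripper_force: 0.0
```

```bash
python3 - <<'E'
from h import *
s=manip.state(); p,d=optics.get_image("wrist"); cv2.imwrite("pics/w1.png",p[:,:,::-1])
c=optics.camera_info("wrist"); K=c["camera_matrix"]; v,u=np.mgrid[:400,:640]
C=np.stack([u,v,np.ones_like(u)],-1)@np.linalg.inv(K).T*d[...,None]
T=C@c["tool_from_camera"][:3,:3].T+c["tool_from_camera"][:3,3]
W=T@s["tool_rot" if "tool_rot" in s else "tcp_rot"].T+s["tool_pos"]
m=(W[...,2]>118)&(W[...,2]<130)&(np.hypot(W[...,0]-516,W[...,1]+69)<30)
print(s["time"],s["tool_pos"],s["qvel"].round(2),m.sum())
for A in(W,T): print(A[m].mean(0).round(1),((A[m].max(0)+A[m].min(0))/2).round(1),np.ptp(A[m],axis=0).round(1))
E
```

```text
1.7 [499.70977369 -99.82691961 202.53003459] [-0.23  0.04 -0.05  0.12 -0.06  0.18] 1313
[515.3 -68.7 124.5] [514.3 -68.2 122.4] [28.9 28.4  8.7]
[ 19.7 -28.7  78. ] [ 18.9 -29.3  80.1] [29.  28.5  8.7]
```

View pics/w1.png

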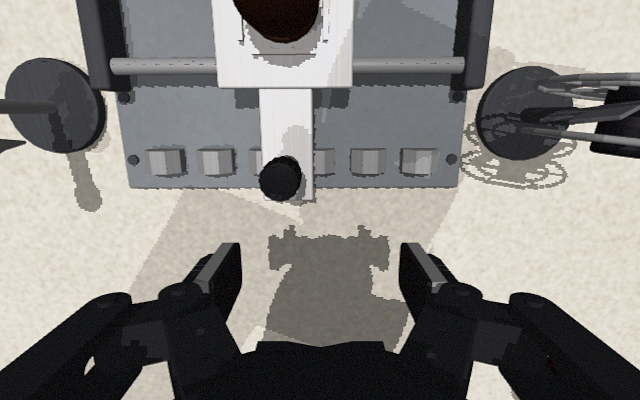

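The wrist view shows the knob's top at (280,178), midway between the open fingers' directions, with the slide square to the image. The airbrush foot is at left (55,105), the fan at right. The measured offset in the tool frame is (20,-29), so I go over it and then down.

Emit:
carry_out --deltas '[{"dp":[20,-29,0],"angular":[0,0,0],"gripper":70},{"dp":[20,-29,20],"angular":[0,0,0],"gripper":70},{"dp":[20,-29,45],"angular":[0,0,0],"gripper":70},{"dp":[20,-29,70],"angular":[0,0,0],"gripper":70},{"dp":[20,-29,90],"angular":[0,0,0],"gripper":70},{"dp":[20,-29,105],"angular":[0,0,0],"gripper":70},{"dp":[20,-29,114],"angular":[0,0,0],"gripper":70},{"dp":[20,-29,114],"angular":[0,0,0],"gripper":70},{"dp":[20,-29,114],"angular":[0,0,0],"gripper":70}]'

```text
time: 2.65
tool_pos: [516.2, -67.7, 89.0]
tcp_rot: [[0.99, 0.14, 0.0], [0.14, -0.99, -0.0], [0.0, 0.0, -1.0]]
ft_force: [0.1, 0.5, 0.2]
grip_width: 70.0
gripper_force: 0.0
```

Emit:
carry_out --deltas '[{"dp":[0,0,0],"angular":[0,0,0],"gripper":15},{"dp":[0,0,0],"angular":[0,0,0],"gripper":15},{"dp":[0,0,0],"angular":[0,0,0],"gripper":15},{"dp":[0,0,0],"angular":[0,0,0],"gripper":15},{"dp":[0,0,0],"angular":[0,0,0],"gripper":15},{"dp":[0,0,0],"angular":[0,0,0],"gripper":15},{"dp":[0,0,0],"angular":[0,0,0],"gripper":15},{"dp":[0,0,0],"angular":[0,0,0],"gripper":15}]' --force 70

```text
time: 3.45
tool_pos: [516.4, -67.4, 89.3]
tcp_rot: [[0.99, 0.14, 0.001], [0.14, -0.99, -0.0], [0.001, 0.0, -1.0]]
ft_force: [-2.0, -0.6, 9.8]
grip_width: 26.4
gripper_force: 68.1
```

Emit:
carry_out --deltas '[{"dp":[0,0,-6],"angular":[0,0,0],"gripper":15},{"dp":[0,0,-12],"angular":[0,0,0],"gripper":15},{"dp":[0,0,-18],"angular":[0,0,0],"gripper":15},{"dp":[0,0,-24],"angular":[0,0,0],"gripper":15},{"dp":[0,0,-24],"angular":[0,0,0],"gripper":15},{"dp":[0,0,-24],"angular":[0,0,0],"gripper":15},{"dp":[0,0,-24],"angular":[0,0,0],"gripper":15}]'

```text
time: 4.15
tool_pos: [516.2, -67.3, 112.4]
tcp_rot: [[0.99, 0.14, 0.0], [0.14, -0.99, -0.0], [0.0, 0.0, -1.0]]
ft_force: [4.4, 0.5, -9.3]
grip_width: 26.1
gripper_force: 69.3
```

```bash
python3 - <<'E'
from h import *
p,d=optics.get_image("scene"); S=pts("scene",d); print(manip.state()["ft_force"],manip.state()["tool_pos"])
p2,d2=optics.get_image("top")
a=np.load("scene0.npz")["p"]
cv2.imwrite("pics/s1.png",np.hstack([cv2.resize(x[110:230,200:330,::-1],(390,360),interpolation=cv2.INTER_CUBIC) for x in(a,p)]))
E
```

```text
[ 5.45148424  0.1779272  -9.91500005] [516.16732602 -67.3088804  112.34409594]
```

View pics/s1.png

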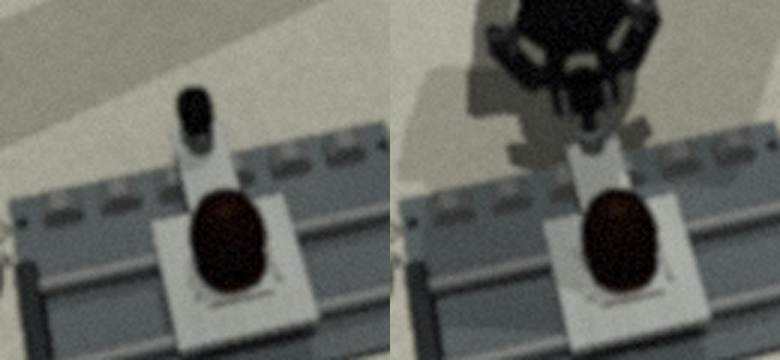

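The pull reads about 10 N, matching the spring at 24 mm up. The right-hand crop shows the knob raised in the fingers at about (585,90) and the egg unmoved. Now a gentle slide towards the airbrush (tool −y).

Emit:
carry_out --deltas '[{"dp":[0,-1,0],"angular":[0,0,0],"gripper":15},{"dp":[0,-3,0],"angular":[0,0,0],"gripper":15},{"dp":[0,-6,0],"angular":[0,0,0],"gripper":15},{"dp":[0,-9,0],"angular":[0,0,0],"gripper":15},{"dp":[0,-12,0],"angular":[0,0,0],"gripper":15},{"dp":[0,-15,0],"angular":[0,0,0],"gripper":15},{"dp":[0,-18,0],"angular":[0,0,0],"gripper":15},{"dp":[0,-21,0],"angular":[0,0,0],"gripper":15},{"dp":[0,-24,0],"angular":[0,0,0],"gripper":15},{"dp":[0,-25,0],"angular":[0,0,0],"gripper":15}]'

```text
time: 5.25
tool_pos: [512.6, -42.4, 112.3]
tcp_rot: [[0.99, 0.14, 0.0], [0.14, -0.99, 0.0], [0.0, 0.0, -1.0]]
ft_force: [4.6, -0.4, -10.3]
grip_width: 26.3
gripper_force: 69.4
```

Emit:
carry_out --deltas '[{"dp":[0,-2,0],"angular":[0,0,0],"gripper":15},{"dp":[0,-5,0],"angular":[0,0,0],"gripper":15},{"dp":[0,-8,0],"angular":[0,0,0],"gripper":15},{"dp":[0,-11,0],"angular":[0,0,0],"gripper":15},{"dp":[0,-14,0],"angular":[0,0,0],"gripper":15},{"dp":[0,-17,0],"angular":[0,0,0],"gripper":15},{"dp":[0,-20,0],"angular":[0,0,0],"gripper":15},{"dp":[0,-23,0],"angular":[0,0,0],"gripper":15},{"dp":[0,-25,0],"angular":[0,0,0],"gripper":15},{"dp":[0,-25,0],"angular":[0,0,0],"gripper":15}]'

```text
time: 6.25
tool_pos: [509.0, -17.5, 112.3]
tcp_rot: [[0.99, 0.14, 0.0], [0.14, -0.99, 0.0], [0.0, -0.0, -1.0]]
ft_force: [4.4, 2.1, -10.1]
grip_width: 26.4
gripper_force: 69.5
```

Emit:
carry_out --deltas '[{"dp":[0,0,0],"angular":[0,0,0],"gripper":15},{"dp":[0,0,4],"angular":[0,0,0],"gripper":15},{"dp":[0,0,8],"angular":[0,0,0],"gripper":15},{"dp":[0,0,12],"angular":[0,0,0],"gripper":15},{"dp":[0,0,16],"angular":[0,0,0],"gripper":15},{"dp":[0,0,20],"angular":[0,0,0],"gripper":15},{"dp":[0,0,22],"angular":[0,0,0],"gripper":15},{"dp":[0,0,22],"angular":[0,0,0],"gripper":15}]'

```text
time: 7.05
tool_pos: [509.1, -17.8, 90.1]
tcp_rot: [[0.99, 0.14, -0.0], [0.14, -0.99, 0.0], [-0.0, -0.0, -1.0]]
ft_force: [4.3, 2.1, -7.1]
grip_width: 26.7
gripper_force: 69.5
```

The spring force has fallen to 7 N at nearly full depth, so the pin is in. Release and retreat straight up.

Emit:
carry_out --deltas '[{"dp":[0,0,0],"angular":[0,0,0],"gripper":70},{"dp":[0,0,0],"angular":[0,0,0],"gripper":70},{"dp":[0,0,0],"angular":[0,0,0],"gripper":70},{"dp":[0,0,0],"angular":[0,0,0],"gripper":70},{"dp":[0,0,0],"angular":[0,0,0],"gripper":70},{"dp":[0,0,0],"angular":[0,0,0],"gripper":70}]'

```text
time: 7.65
tool_pos: [508.9, -17.8, 90.5]
tcp_rot: [[0.99, 0.14, -0.0], [0.14, -0.99, 0.0], [-0.0, -0.0, -1.0]]
ft_force: [0.2, 0.2, 0.4]
grip_width: 70.3
gripper_force: 0.0
```

Emit:
carry_out --deltas '[{"dp":[0,0,-15],"angular":[0,0,0],"gripper":70},{"dp":[0,0,-40],"angular":[0,0,0],"gripper":70},{"dp":[-10,0,-70],"angular":[0,0,0],"gripper":70},{"dp":[-30,0,-100],"angular":[0,0,0],"gripper":70},{"dp":[-40,0,-120],"angular":[0,0,0],"gripper":70},{"dp":[-40,0,-120],"angular":[0,0,0],"gripper":70},{"dp":[-40,0,-120],"angular":[0,0,0],"gripper":70}]'

```text
time: 8.35
tool_pos: [469.7, -23.4, 210.7]
tcp_rot: [[0.99, 0.14, 0.001], [0.14, -0.99, -0.0], [0.001, 0.0, -1.0]]
ft_force: [-0.7, -0.0, -1.0]
grip_width: 70.3
gripper_force: 0.0
```

```bash
python3 - <<'E'
from h import *
s=manip.state(); p,d=optics.get_image("wrist"); cv2.imwrite("pics/w2.png",p[:,:,::-1])
c=optics.camera_info("wrist"); v,u=np.mgrid[:400,:640]
C=np.stack([u,v,np.ones_like(u)],-1)@np.linalg.inv(c["camera_matrix"]).T*d[...,None]
T=C@c["tool_from_camera"][:3,:3].T+c["tool_from_camera"][:3,3]
W=T@s["tcp_rot"].T+s["tool_pos"]
m=(W[...,2]>118)&(W[...,2]<150)&(np.hypot(W[...,0]-508,W[...,1]+19)<25)
print(s["time"],s["tool_pos"],s["ft_force"],m.sum(),W[m].mean(0),np.median(W[m][:,2]))
p,d=optics.get_image("scene"); S=pts("scene",d)
m=(S[...,2]>100)&(S[...,2]<180)&(np.hypot(S[...,0]-632,S[...,1]+2)<40); print("egg",(S[m].max(0)+S[m].min(0))/2,S[m].max(0),m.sum())
cv2.imwrite("pics/s2.png",cv2.resize(p[90:240,190:390,::-1],(640,480),interpolation=cv2.INTER_CUBIC))
E
```

```text
8.35 [469.65111582 -23.44110508 210.7448298 ] [-0.66449176 -0.04844193 -0.99397578] 1273 [507.45328867 -17.16947462 124.66023571] 124.84290393727878
egg [6.40598913e+02 4.95224846e-01 1.25000622e+02] [665.07280216  29.55180755 149.9568559 ] 537
```

View pics/w2.png

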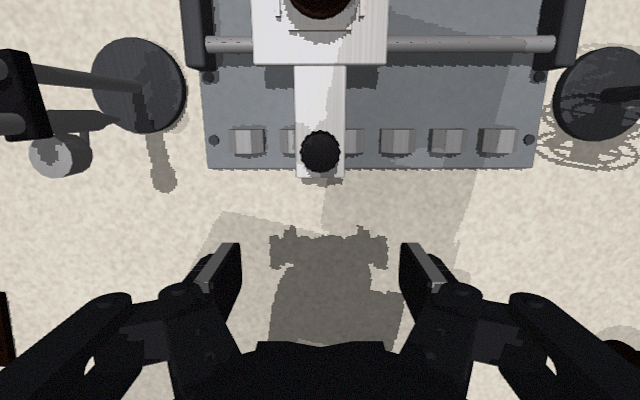

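View pics/s2.png

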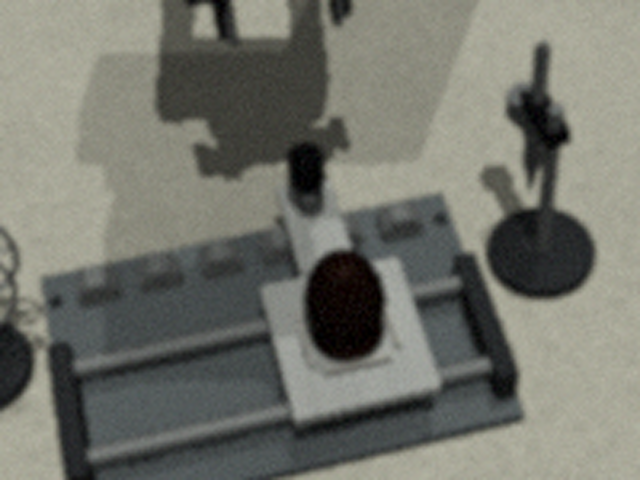

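The wrist view has the knob at (320,152), one notch over towards the airbrush. It moved about 52 mm, and its top is at z 124.7, the same as at the start, so the pin is fully down. The scene crop shows the egg upright in its cradle at (345,305), and nothing is being touched.

```bash
python3 -c "
from cell import manip
print(manip.finish_job())"
```

```text
the job is handed in; nothing more can be done
None
```

The carriage is one notch towards the airbrush with its pin fully down and the egg upright in its cradle, and the job was handed in at about 8.5 s of the 32 s limit; the hand-in gave no verdict.

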